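# Turn the card reader over and slide it home in its charging dock

### The arm

A 7-joint arm with a two-finger parallel gripper is mounted at the origin on the work surface. World frame = base frame: x ahead of the robot, y to its left, z up, the work surface at z = 0. Lengths are in mm, angles in rad, forces in N, time in s.
With the tool pointing down it reaches from about 400 to 900 mm from the base axis. Payload 5.6 kg.
Tool frame: the origin (TCP) lies midway between the tips of the shut fingers; the grasp point (between the pads) lies 19 mm behind it; x points along the fingers, y is the direction in which the jaws open and shut, and the axes are right-handed (so a half turn about x gives the same grasp; the last joint's range is limited). The gripper opens to 92 mm and grips with 3 to 60 N. Pads are 20 mm wide; open, the fingers measure 128 mm over their backs; the gripper's body (75 mm by 189 mm) begins 69 mm behind the grasp point.
Start: joints at [1.279, 0.468, -0.012, 1.603, 0.006, 1.071, -0.056], TCP at [160.014, -630.004, 214.592] pointing down, gripper open.
Joint ranges: [-2.53, 2.53], [-0.31, 2.02], [-1.57, 1.55], [0.28, 2.44], [-1.29, 4.43], [0.15, 1.84], [-2.92, 2.92]. Speed limits (rad/s): [2.57, 2.57, 3.14, 3.14, 3.14, 3.14, 3.14].

### API

Orientations are given as a rotation vector (axis times angle).
In Python, from cell import robot, grip, kin, viewer gives the robot as it stands. Calls block until the motion is done:
- robot.movep(position, orientation): joint-space move of the TCP to a pose.
- robot.servo_line(position, feed=150, rotation=None): straight line of the TCP; rotation=None keeps the orientation; feed is the mean speed in mm/s.
- robot.goto_joints(angles): joint-space move.
- grip(opening, newtons=None): opening from 0.0 (shut) to 1.0 (fully open); newtons is the grip in N (None keeps the last); returns when the fingers have stopped.
- robot.hold(seconds).
- kin.ik(position, orientation): joint angles nearest the present ones, or None.
- robot.observe(): the state.
- viewer.read_camera(name): name is "scene" or "top" or "wrist"; returns the picture (400x640x3 uint8, red, green, blue); there is no depth.
- viewer.camera_info(name): a dict with "camera_matrix" (3x3 intrinsics, pixels), "k1" (the pictures are not rectified: a ray, as slopes to the right and down, at radius r is drawn at 1 + k1 r^2 times it, then the intrinsics apply), "R" (3x3) and "t" (3): a world point X has camera coordinates R X + t. Camera axes: x right, y down, z forward; pixel columns grow to the right and rows downward; lengths in mm; the calibration is good to about 2 mm. A picture is of the moment at which its call begins: read the wrist's pose just before it. camera_info takes no time and is no camera call; for the wrist camera it gives the pose at the moment of the call.
A pose or a line that the arm cannot do raises robot.IKError and nothing moves.
- robot.job_done(): hands the job in, once; it reports no verdict.
Trained networks look in the newest picture that a camera, given by its name, has taken for a name from the list of things; names that differ only in an ending like _2 or _b are one class to them, and where a whole thing is asked for, a point or a joint stands for the part that bears it (a point fixed in the world has none). Each returns a list of dicts, best first, with "confidence" (0 to 1); they miss things now and then, are a little off and sometimes report something else, mostly with a low value. They report only what shows in the picture. A call takes as long as a camera call. They do not tell look-alikes from the thing itself.
- viewer.silhouettes(name, camera): "mask" (400x640 bool, what is visible of it).
- viewer.pinpoint(name, camera): "at" ([x, y, z] in mm, in the coordinates of the camera as it stood for that picture, good to about 4 mm: a listed point, or the origin of a listed thing).
The state is a dict: "t": time; "joints": joint angles; "joint_velocities": joint speeds; "joint_torque": joint torques, N m; "tcp_pos": TCP position; "tcp_rot": TCP orientation; "contact_force": force on the tool from outside, world axes, zero at the start; "wrist_torque": the same for the moment, N m; "grip_width": opening from 0.0 (shut) to 1.0 (fully open).
Only numpy, scipy, OpenCV 4.12 (cv2) and the standard library are available. Lean on these libraries where they do the work, as an engineer would, in place of code of your own. Each camera call takes 0.05 s, during which the arm holds its last target.

### The job

The card reader lies screen-down on the shop counter. Turn it over so that its screen faces up, without dropping it or letting it topple, and slide it along the counter, contact end first, under the lips of its charging dock until it is fully home against the shoulders with the orange plug pushed right in. Be gentle with it, do not ram it into the dock, and leave the other things on the counter where they stand.

Things in the scene. Friction and masses are not known exactly. Their poses are not given: they have to be found in the camera images.
- reader: black card reader, a slab 100 mm long (x), 58 wide (y), 24 thick (z), 0.15-0.31 kg. Origin: centre of its SCREEN face. z points from the screen face out through the back cover (white paper label): up while it lies screen-down, as at the start. Its -x end is the contact end (gold strips, orange band round the case); the screen is in the half nearest the contacts, the keypad in the other.
- reader_contacts (a point): centre of the reader's contact end face (50 mm from its centre along -x, half-way through its thickness)
- dock: white charging dock fixed to the counter: a channel without floor, in which the reader slides on the counter (a blue mat is painted there). Origin: on the counter, mid mouth; x: horizontally into the dock; z up. Flared guides 24 mm high at x = 0-20 mm (82 mm apart at the mouth, 98 outside), then rails 64 mm apart inside, 88 outside, 33 high, x = 20-132; closed at the back, ends at x = 144.
- dock_lips (a point): point midway between the front ends of the two lips, at their underside (dock x = 20 mm, 27 mm above the counter). The lips top the rails, overhang 12 mm inwards, 27 to 33 mm above the counter, and leave 40 mm open between them, so that the reader cannot be put in from above.
- dock_stop (a point): point 12 mm above the counter where the centre of the reader's contact end comes when it is home (dock x = 112 mm), against two grey shoulders; its other end then sticks out 8 mm from the lips, between the flares, where it can be pushed
- plug (a joint): orange plug block between the dock's shoulders, 26 mm wide, 8 to 18 mm above the counter; how far it has been pushed in, in m: 0 = standing 8 mm out of the shoulders, 0.008 = flush with them. Stiff: it yields at about 2.5 N (pushing the reader in takes some 5 to 10 N with friction) and stays where it is left.
- mint_tin: small flat red tin, 50 x 34 x 14 mm; a bystander, origin at the centre of its underside
- balm_tin: round brass tin with a green lid, 50 mm across, 21 mm high; a bystander, origin at the centre of its underside
- calculator: grey pocket calculator lying flat, 130 x 80 x 12 mm; a bystander, origin at the centre of its underside
- sauce: amber sauce bottle with a red cap, 44 mm across, 150 mm high; a bystander, origin at the centre of its underside
- jar: green glass jar with a brass lid, 66 mm across, 80 mm high; a bystander, origin at the centre of its underside
- tea_box: green carton, 45 x 110 x 60 mm; a bystander, origin at the centre of its underside
- incense_box: blue carton, 60 x 100 x 50 mm; a bystander, origin at the centre of its underside
Mind the look-alikes: they are no part of the job. There is more than one size of the dock; the one meant has the size given above.

How it is judged:
By the outcome, as a careful person would: the job done as asked, in the order asked, and still so for the second after the job is handed in, with the robot touching nothing.
It also fails if it takes over 67 s, if anything falls off the work surface, if the arm or the gripper's body presses on something with over 40 N, if the wrist force passes 120 N, or if a joint passes its speed limit or range.

## Working session

There is one attempt and no reset: what is moved stays moved. The work goes in short steps, each a Python script; the robot and the scene stay as the last script left them, time stands still between calls to the robot, and variables do not carry over. Pictures are saved under pics/ and viewed, and the job is handed in when it is done.

```bash
ls; mkdir -p pics
python3 - <<'E'
from cell import robot, grip, kin, viewer
import cv2
for n in ["scene","top","wrist"]:
    im=viewer.read_camera(n); cv2.imwrite(f"pics/a_{n}.png",cv2.cvtColor(im,cv2.COLOR_RGB2BGR))
    print(n,viewer.camera_info(n))
print(robot.observe())
E
```

```text
pics
scene {'camera_matrix': array([[373.90262022,   0.        , 322.63941366],
       [  0.        , 373.90262022, 201.99486045],
       [  0.        ,   0.        ,   1.        ]]), 'k1': 0.03046442951222268, 'R': array([[-0.81502687,  0.57920611,  0.01585859],
       [ 0.45787057,  0.66058037, -0.594969  ],
       [-0.35508555, -0.47765454, -0.80359218]]), 't': array([ 363.17694351, -182.61279372, 1201.51102491])}
top {'camera_matrix': array([[376.6512325 ,   0.        , 324.35249617],
       [  0.        , 376.6512325 , 197.91526658],
       [  0.        ,   0.        ,   1.        ]]), 'k1': 0.029731497744695877, 'R': array([[ 5.81845482e-02, -9.98305800e-01, -2.96062461e-04],
       [-9.72831029e-01, -5.66332210e-02, -2.24482666e-01],
       [ 2.24085580e-01,  1.33494412e-02, -9.74478037e-01]]), 't': array([-31.21457188, 481.35375216, 876.27953932])}
wrist {'camera_matrix': array([[300.04343808,   0.        , 319.28775673],
       [  0.        , 300.04343808, 201.13182664],
       [  0.        ,   0.        ,   1.        ]]), 'k1': -0.05187939841267827, 'R': array([[ 0.24626008
[... 179 characters left out ...]
161])}
{'t': 0.15, 'joints': array([ 1.27902301,  0.46819495, -0.01159963,  1.60338998,  0.00596616,
        1.07140597, -0.05633637]), 'joint_velocities': array([-0.0008292 , -0.00142507, -0.0014408 , -0.00252552, -0.00113458,
       -0.00126993,  0.00042269]), 'joint_torque': array([ 3.13926721e-04, -5.20945573e+01, -1.25294845e-02, -2.43976289e+01,
       -5.66613511e-02,  1.52911339e-02,  9.88338593e-05]), 'tcp_pos': array([ 159.87679506, -629.57446903,  213.85528807]), 'tcp_rot': array([ 2.0894606 ,  0.26256659, -2.08997472]), 'contact_force': array([-0.33970849,  0.03055997,  0.94494244]), 'wrist_torque': array([ 0.05092969,  0.00277705, -0.03936569]), 'grip_width': 1.0001030142372742}
```

View pics/a_scene.png

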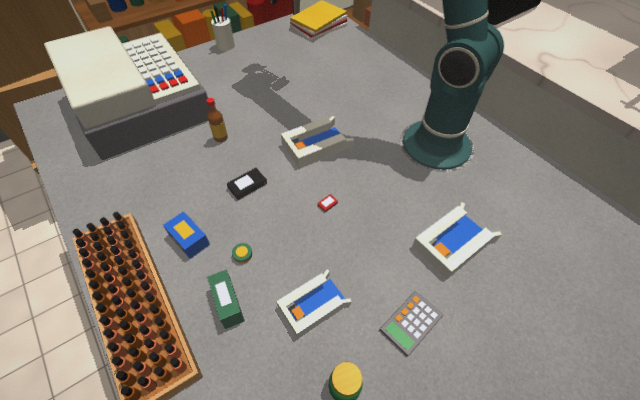

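View pics/a_top.png

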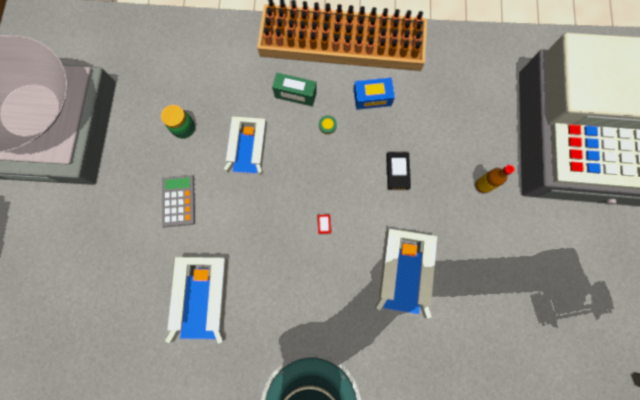

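View pics/a_wrist.png

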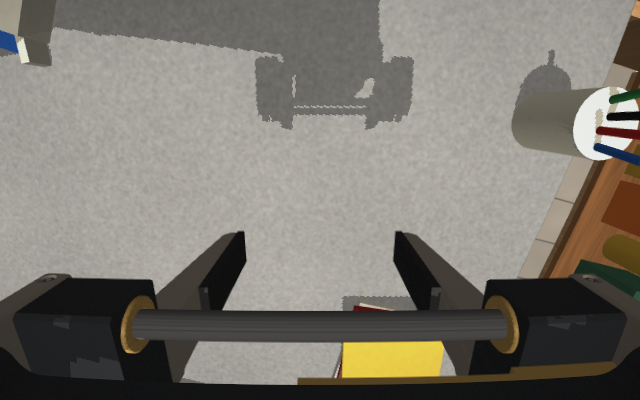

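```bash
cat > h.py <<'E'
from cell import robot, grip, kin, viewer
import cv2, numpy as np
from scipy.spatial.transform import Rotation as Rn
def ray(ci,uv):
    K=ci["camera_matrix"];R=ci["R"];t=ci["t"]
    d=np.array([(uv[0]-K[0,2])/K[0,0],(uv[1]-K[1,2])/K[1,1]]);x=d.copy()
    for _ in range(20): x=d/(1+ci["k1"]*(x@x))
    return -R.T@t, R.T@np.array([x[0],x[1],1])
def onz(ci,uv,z):
    c,d=ray(ci,uv); return c+d*(z-c[2])/d[2]
def proj(ci,X):
    c=(ci["R"]@np.atleast_2d(X).T).T+ci["t"]; s=c[:,:2]/c[:,2:]
    s=s*(1+ci["k1"]*(s**2).sum(1,keepdims=True)); K=ci["camera_matrix"]
    return s*[K[0,0],K[1,1]]+[K[0,2],K[1,2]]
def world(ci,at): return ci["R"].T@(np.asarray(at)-ci["t"])
def snap(n,f=None,crop=None,scale=1):
    ci=viewer.camera_info(n); im=viewer.read_camera(n)
    if f:
        b=cv2.cvtColor(im,cv2.COLOR_RGB2BGR)
        if crop: b=b[crop[1]:crop[3],crop[0]:crop[2]]
        if scale!=1: b=cv2.resize(b,None,fx=scale,fy=scale,interpolation=cv2.INTER_CUBIC)
        cv2.imwrite("pics/"+f,b)
    return ci,im
E
python3 - <<'E'
from h import *
np.set_printoptions(precision=1,suppress=True)
for cam in ["top","scene"]:
    ci,_=snap(cam)
    for n in ["reader","reader_contacts","dock","dock_lips","dock_stop","plug","sauce","mint_tin","balm_tin","calculator"]:
        print(cam,n,[(world(ci,d["at"]),proj(ci,world(ci,d["at"]))[0],round(d["confidence"],2)) for d in viewer.pinpoint(n,cam)])
import cv2
a=cv2.imread("pics/a_top.png"); cv2.imwrite("pics/a_topcrop.png",cv2.resize(a[100:350,150:450],None,fx=2.4,fy=2.4,interpolation=cv2.INTER_CUBIC))
E
```

```text
top reader [(array([ 579.8, -192.9,    2.8]), array([397.9, 170.6]), 0.72), (array([ 786.8, -118.4,    0.5]), array([372.1,  98.2]), 0.26)]
top reader_contacts [(array([ 523.7, -193. ,   13.1]), array([398.3, 190.2]), 0.91), (array([552.9, 215.2,   1.8]), array([243.8, 171.9]), 0.44)]
top dock [(array([ 218. , -211. ,    1.4]), array([403.2, 313.3]), 0.96), (array([552.5, 218.5,   0.2]), array([242.6, 172.1]), 0.81), (array([424.7,  -5.9,   0.3]), array([324.1, 224.5]), 0.16)]
top dock_lips [(array([157. , 280.2,  42.2]), array([193.4, 329.5]), 0.95), (array([ 249.2, -204.6,   38.4]), array([403.8, 300.4]), 0.94), (array([571.5, 216.1,  28.7]), array([242., 162.]), 0.89)]
top dock_stop [(array([ 367.9, -215.9,   17.1]), array([407. , 250.9]), 0.84), (array([276.2, 280.6,  23.5]), array([202.8, 276.7]), 0.68)]Traceback (most recent call last):
  File "<stdin>", line 6, in <module>
ValueError: it knows: balm_tin, calculator, dock, dock_lips, dock_stop, incense_box, jar, mint_tin, reader, reader_contacts, sauce, tea_box
```

Run:
```python
from h import *
np.set_printoptions(precision=1,suppress=True)
a=cv2.imread("pics/a_top.png"); cv2.imwrite("pics/a_topcrop.png",cv2.resize(a[100:350,150:450],None,fx=2.4,fy=2.4,interpolation=cv2.INTER_CUBIC))
a=cv2.imread("pics/a_scene.png"); cv2.imwrite("pics/a_sccrop.png",cv2.resize(a[90:350,210:510],None,fx=2.3,fy=2.3,interpolation=cv2.INTER_CUBIC))
cv2.imwrite("pics/a_rd.png",cv2.resize(a[155:210,215:280],None,fx=8,fy=8,interpolation=cv2.INTER_CUBIC))
```

```text
(no output)
```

View pics/a_topcrop.png

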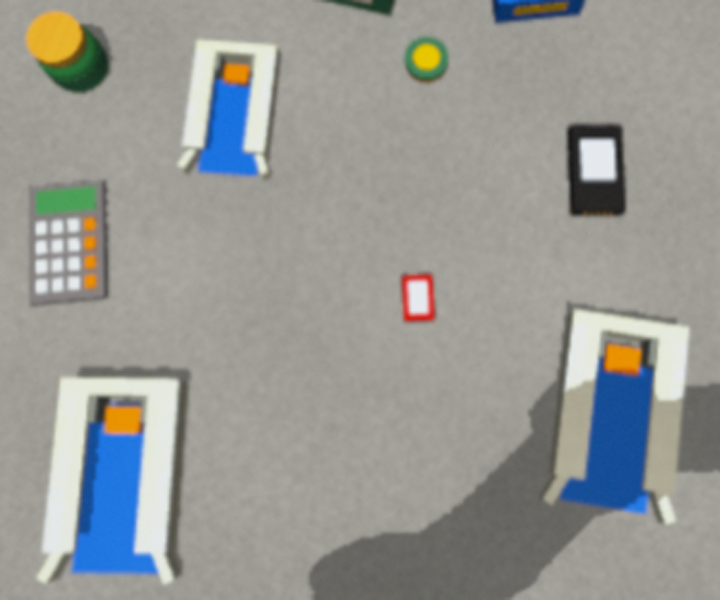

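View pics/a_sccrop.png

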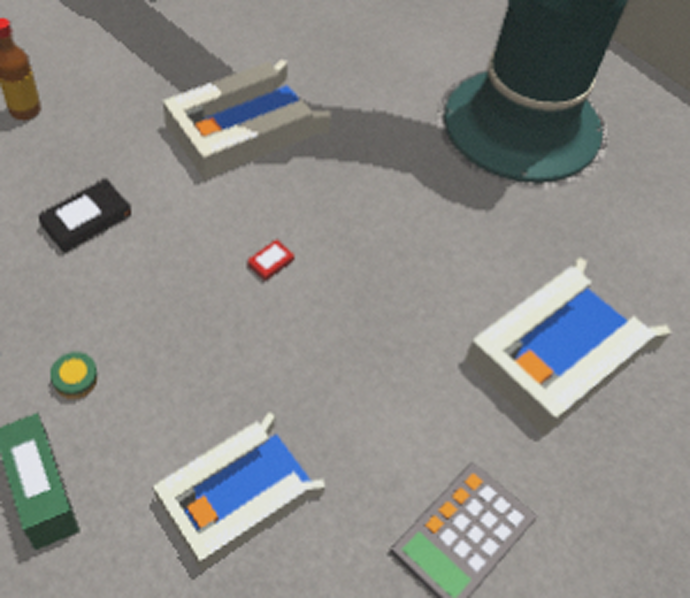

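View pics/a_rd.png

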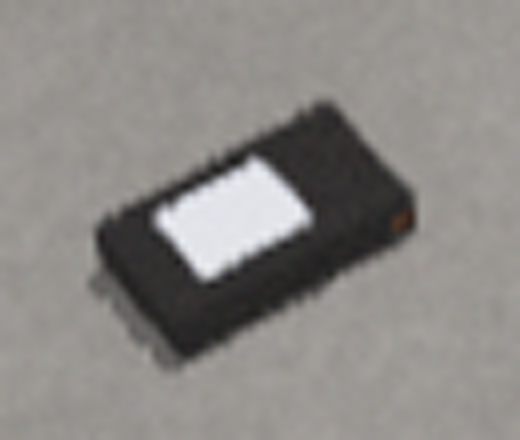

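Run:
```python
from h import *
np.set_printoptions(precision=1,suppress=True)
ci=viewer.camera_info("top")
f=lambda p,z:onz(ci,(p[0]/2.4+150,p[1]/2.4+100),z)
D={'A':[(197,40),(278,46),(182,145),(264,152)],'B':[(572,308),(690,325),(556,474),(677,490)],'C':[(62,377),(180,380),(44,550),(168,553)]}
for k,c in D.items():
  for z in (33,):
    P=[f(p,z) for p in c]
    print(k,z,"backw",np.linalg.norm(P[0]-P[1]),"frontw",np.linalg.norm(P[2]-P[3]),"len",np.linalg.norm(P[0]-P[2]),np.linalg.norm(P[1]-P[3]), P)
print("reader",[f(p,24) for p in [(570,125),(620,125),(625,213),(571,212)]])
```

```text
A 33 backw 89.9309283623661 frontw 88.74886785871523 len 122.27246313429274 123.26276501335431 [array([694.1, 254.5,  33. ]), array([692.4, 164.6,  33. ]), array([571.8, 257.1,  33. ]), array([569.2, 168.4,  33. ])]
B 33 backw 121.57579250964233 frontw 119.41555372695575 len 167.18992027025712 164.8095221624373 [array([ 419.2, -165.9,   33. ]), array([ 408.8, -287. ,   33. ]), array([ 252.5, -153.2,   33. ]), array([ 244.6, -272.3,   33. ])]
C 33 backw 119.1537484317165 frontw 119.74673546575573 len 165.55494537856063 165.7138528229155 [array([319.1, 348.9,  33. ]), array([322.6, 229.8,  33. ]), array([153.7, 341. ,  33. ]), array([157.1, 221.3,  33. ])]
reader [array([ 622.3, -161.1,   24. ]), array([ 625.4, -215.5,   24. ]), array([ 526.3, -221.8,   24. ]), array([ 524.1, -164.2,   24. ])]
```

```bash
cat >> h.py <<'E'
def Rpose(psi,phi,flip=0):
    h=np.array([np.cos(psi),np.sin(psi),0]);z=np.array([0,0,1.])
    d=h*np.sin(phi)-z*np.cos(phi); y=np.cross(z,h)*(-1 if flip else 1)
    return np.column_stack([d,y,np.cross(d,y)])
def P(g,psi,phi,flip=0):
    "psi,phi in deg; grasp point g -> (tcp,rotvec)"
    R=Rpose(np.deg2rad(psi),np.deg2rad(phi),flip); return np.asarray(g,float)+19*R[:,0],Rn.from_matrix(R).as_rotvec()
E
python3 - <<'E'
from h import *
np.set_printoptions(precision=2,suppress=True)
o=robot.observe();ci=viewer.camera_info("wrist")
R=Rn.from_rotvec(o['tcp_rot']).as_matrix();print(R)
print("cam in tool",R.T@(-ci['R'].T@ci['t']-o['tcp_pos']), "view dir in tool",R.T@ci['R'][2])
for fl in (0,1):
  print(fl,kin.ik(*P((490,-190,250),2.5,0,fl)),Rpose(0,0,fl)[:,2])
E
```

```text
[[-0.    0.25 -0.97]
 [ 0.   -0.97 -0.25]
 [-1.   -0.    0.  ]]
cam in tool [-170.06   -0.17  -78.23] view dir in tool [ 0.96 -0.    0.27]
0 [ 0.94  0.35 -0.77  1.85  0.28  1.05  1.68] [ 1. -0.  0.]
1 [ 0.57  0.26 -0.31  1.87  0.09  1.02 -1.31] [-1.  0.  0.]
```

Run:
```python
from h import *
np.set_printoptions(precision=2,suppress=True)
robot.movep(*P((600,-190,180),2.5,0,1))
o=robot.observe();print(o['t'],o['joints'],o['tcp_pos'])
ci,im=snap("wrist","b_w.png")
for n in ["reader","reader_contacts"]:
    print(n,[(world(ci,d["at"]),d["confidence"]) for d in viewer.pinpoint(n,"wrist")])
for d in viewer.silhouettes("reader","wrist"):
    m=d["mask"].astype(np.uint8); print(d["confidence"],m.sum(),cv2.minAreaRect(cv2.findNonZero(m)))
```

```text
2.6833 [ 0.45  0.51 -0.26  1.69  0.16  0.96 -1.4 ] [ 599.64 -191.45  161.02]
reader [(array([ 582.63, -189.18,    1.77]), 0.8)]
reader_contacts [(array([ 529.07, -194.72,   11.25]), 0.94)]
0.9 4908 ((318.5, 207.0), (92.0, 55.0), 90.0)
```

View pics/b_w.png

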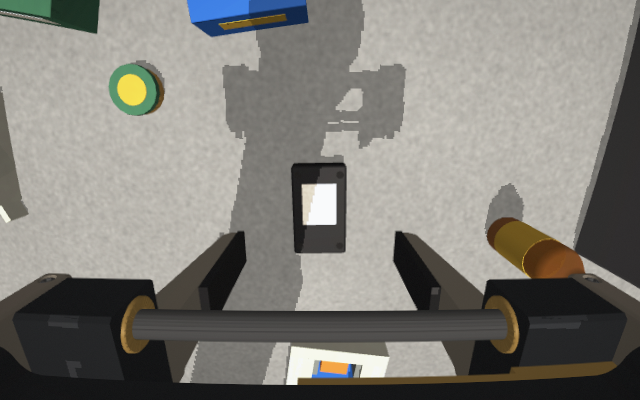

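Run:
```python
from h import *
np.set_printoptions(precision=1,suppress=True)
ci=viewer.camera_info("wrist")
a=cv2.imread("pics/b_w.png"); cv2.imwrite("pics/b_c.png",cv2.resize(a[150:270,270:370],None,fx=6,fy=5,interpolation=cv2.INTER_CUBIC)[:600])
```

```text
(no output)
```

View pics/b_c.png

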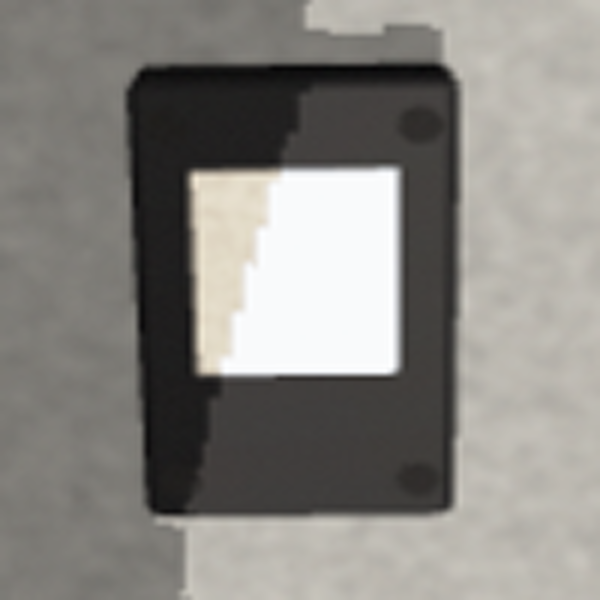

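Run:
```python
from h import *
np.set_printoptions(precision=1,suppress=True)
ci=viewer.camera_info("wrist")
p=np.array([onz(ci,(u/6+270,v/5+150),24) for u,v in [(135,85),(458,85),(452,513),(152,513)]]);print(p,p.mean(0))
print(np.linalg.norm(p-np.roll(p,-1,0),axis=1))
for i,j in((3,0),(2,1)): d=p[j]-p[i];print(np.degrees(np.arctan2(d[1],d[0])))
```

```text
[[ 626.5 -161.4   24. ]
 [ 628.9 -216.9   24. ]
 [ 532.5 -222.2   24. ]
 [ 530.1 -166.3   24. ]] [ 579.5 -191.7   24. ]
[55.5 96.5 56.  96.5]
2.912124346140971
3.189950440533849
```

Run:
```python
from h import *
np.set_printoptions(precision=2,suppress=True)
ci=viewer.camera_info("top")
print("sauce",onz(ci,(484,190),0),"balm",onz(ci,(327,125),10),"incense",onz(ci,(374,100),25),"mint",onz(ci,(324,224),14))
for x,y in [(560,-100),(580,-100),(600,-100),(580,-80)]:
  for psi in (0,15,30,-30):
    r=[]
    for ph,z in ((-60,55),(-55,55),(-50,55),(-45,55),(-20,55),(45,22),(40,22),(35,22),(60,55),(70,55),(80,55)):
        for fl in (0,1): r.append(f"{ph}{'Y' if kin.ik(*P((x,y,z),psi,ph,fl)) is not None else '.'}")
    print(x,y,psi,*r)
```

```text
sauce [ 540.48 -418.65    0.  ] balm [695.6    2.08  10.  ] incense [ 768.64 -121.15   25.  ] mint [423.74  -5.68  14.  ]
560 -100 0 -60. -60. -55Y -55Y -50Y -50Y -45Y -45Y -20Y -20Y 45Y 45Y 40Y 40Y 35Y 35Y 60. 60. 70. 70. 80Y 80.
560 -100 15 -60Y -60Y -55Y -55Y -50Y -50Y -45Y -45Y -20Y -20Y 45Y 45Y 40Y 40Y 35Y 35Y 60Y 60Y 70Y 70Y 80Y 80Y
560 -100 30 -60Y -60Y -55Y -55Y -50Y -50Y -45Y -45Y -20Y -20Y 45Y 45Y 40Y 40Y 35Y 35Y 60Y 60Y 70Y 70Y 80Y 80Y
560 -100 -30 -60. -60. -55Y -55Y -50Y -50Y -45Y -45Y -20Y -20Y 45Y 45Y 40Y 40Y 35Y 35Y 60. 60. 70. 70. 80Y 80Y
580 -100 0 -60. -60. -55. -55. -50Y -50Y -45Y -45Y -20Y -20Y 45Y 45Y 40Y 40Y 35Y 35Y 60. 60. 70. 70. 80Y 80Y
580 -100 15 -60. -60. -55Y -55Y -50Y -50Y -45Y -45Y -20Y -20Y 45Y 45Y 40Y 40Y 35Y 35Y 60Y 60Y 70Y 70Y 80Y 80Y
580 -100 30 -60Y -60Y -55Y -55Y -50Y -50Y -45Y -45Y -20Y -20Y 45Y 45Y 40Y 40Y 35Y 35Y 60Y 60Y 70Y 70Y 80Y 80Y
580 -100 -30 -60. -60. -55Y -55Y -50Y -50Y -45Y -45Y -20Y -20Y 45Y 45Y 40Y 40Y 35Y 35Y 60Y 60Y 70Y 70Y 80Y 80Y
600 -100 0 -60. -60. -55. -55. -50Y -50Y -45Y -45Y -20Y -20Y 45Y 45Y 40Y 40Y 35Y 35Y 60Y 60Y 70Y 70Y 80Y 80Y
600 -100 15 -60. -60. -55Y -55Y -50Y -50Y -45Y -45Y -20Y -20Y 45Y 45Y 40Y 40Y 35Y 35Y 60Y 60Y 70Y 70Y 80Y 80Y
600 -100 30 -60Y -60Y -55Y -55Y -50Y -50Y -45Y -45Y -20Y -20Y 45Y 45Y 40Y 40Y 35Y 35Y 60Y 60Y 70Y 70Y 80Y 80Y
600 -100 -30 -60. -60. -55Y -55Y -50Y -50Y -45Y -45Y -20Y -20Y 45Y 45Y 40Y 40Y 35Y 35Y 60Y 60Y 70Y 70Y 80Y 80Y
580 -80 0 -60. -60. -55. -55. -50Y -50Y -45Y -45Y -20Y -20Y 45Y 45Y 40Y 40Y 35Y 35Y 60. 60. 70. 70. 80Y 80Y
580 -80 15 -60. -60. -55Y -55Y -50Y -50Y -45Y -45Y -20Y -20Y 45Y 45Y 40Y 40Y 35Y 35Y 60Y 60Y 70Y 70Y 80Y 80Y
580 -80 30 -60Y -60Y -55Y -55Y -50Y -50Y -45Y -45Y -20Y -20Y 45Y 45Y 40Y 40Y 35Y 35Y 60Y 60Y 70Y 70Y 80Y 80Y
580 -80 -30 -60. -60. -55Y -55Y -50Y -50Y -45Y -45Y -20Y -20Y 45Y 45Y 40Y 40Y 35Y 35Y 60Y 60Y 70Y 70Y 80Y 80Y
```

```bash
cat >> h.py <<'E'
def T(c,psi,phi,k,flip=1,back=0):
    "TCP pose with TCP = c + (k-back)*d"
    R=Rpose(np.deg2rad(psi),np.deg2rad(phi),flip)
    return np.asarray(c,float)+(k-back)*R[:,0],Rn.from_matrix(R).as_rotvec()
def st(m=""):
    o=robot.observe(); print(m,round(o['t'],2),"tcp",np.round(o['tcp_pos'],1),"F",np.round(o['contact_force'],1),"w",round(float(o['grip_width'])*92,1)); return o
E
python3 - <<'E'
from h import *
c=(579,-191.5,12)
robot.movep(*T(c,3,-20,5.3,back=60)); st("pre")
p,r=T(c,3,-20,5.3); robot.servo_line(p,feed=80); st("down")
grip(0.0,25); o=st("grip")
R=Rn.from_rotvec(o['tcp_rot']).as_matrix(); print(R.round(3))
E
```

```text
pre 3.37 tcp [ 597.5 -190.1   62.5] F [-0.8 -0.9  0.4] w 91.5
down 4.27 tcp [ 577.7 -191.5    7.2] F [0.2 0.5 0. ] w 92.0
grip 4.88 tcp [ 577.3 -191.7    7.1] F [ 0.4 -0.5  1.3] w 57.7
[[-0.341  0.052 -0.938]
 [-0.018 -0.999 -0.049]
 [-0.94   0.     0.342]]
```

Gripped at 57.7 mm (58 expected). Lift and turn to standing.

Run:
```python
from h import *
np.set_printoptions(precision=2,suppress=True)
p,r=T((579,-191.5,12),3,-20,5.3); p=p+[0,0,20]; robot.servo_line(p,feed=60); st("lift")
p2=p+[0,0,130]; robot.servo_line(p2,feed=150)
q=kin.ik(*T((590,-110,150),15,70,5.3)); print(robot.observe()['joints'],q)
snap("wrist","c_w.png"); snap("scene","c_s.png",(180,80,400,280),3)
```

```text
lift 5.36 tcp [ 577.5 -191.7   27.5] F [-0.4  0.3 -2.3] w 58.0
[ 0.36  0.67 -0.22  1.48  0.21  1.36 -1.43] [ 1.27  0.89 -0.91  2.38  3.73  0.69  2.08]
```

View pics/c_s.png

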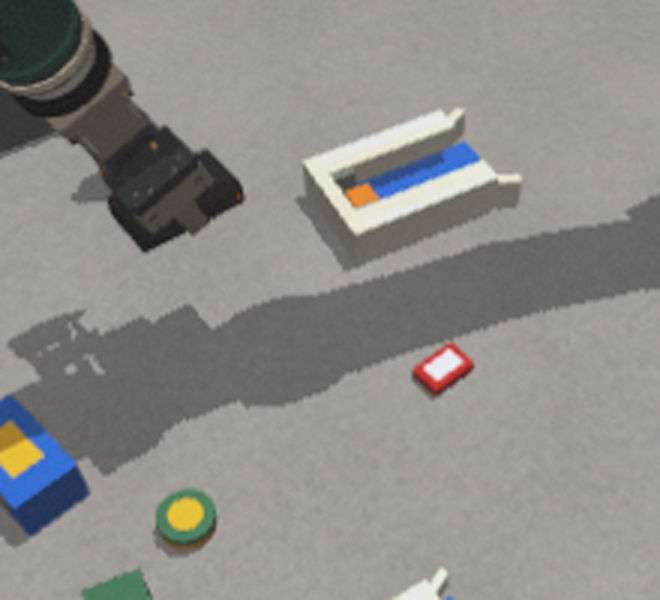

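Run:
```python
from h import *
np.set_printoptions(precision=2,suppress=True)
q0=robot.observe()['joints'];res=[]
for x in range(500,760,50):
  for y in (-190,-110,-40):
    for psi in range(-120,121,20):
        q=kin.ik(*T((x,y,51),psi,70,5.3))
        if q is not None: res.append((np.abs(q-q0).max(),x,y,psi,q))
res.sort(key=lambda a:a[0])
for r in res[:25]: print(*r)
```

```text
1.1132657823552106 700 -110 40 [ 1.41  1.65 -1.33  1.86  0.75  0.26 -0.54]
1.1544245975136693 650 -110 40 [ 1.51  1.69 -1.34  1.95  0.93  0.29 -0.67]
1.1837900045107028 750 -40 40 [ 1.26  1.73 -1.4   1.83  1.36  0.25 -1.14]
1.2067146983242494 650 -190 40 [ 1.56  1.65 -1.33  1.83  0.54  0.41 -0.28]
1.2340934089438331 700 -40 40 [ 1.34  1.71 -1.36  1.94  1.44  0.22 -1.22]
1.3155208626551602 750 -110 40 [ 1.29  1.56 -1.25  1.75  0.24  0.22 -0.12]
1.3167083933160546 600 -190 40 [ 1.65  1.59 -1.27  1.92  0.37  0.39 -0.12]
1.3275156504048564 650 -40 40 [ 1.44  1.72 -1.34  2.04  1.54  0.22 -1.29]
1.3692697664304725 700 -190 40 [ 1.44  1.57 -1.27  1.74  0.25  0.38 -0.07]
1.3699507099004333 600 -110 40 [ 1.56  1.54 -1.21  2.04  0.28  0.19 -0.06]
1.3859434932632593 600 -40 40 [ 1.54  1.77 -1.35  2.13  1.6   0.28 -1.29]
1.3946888839989182 550 -40 40 [ 1.67  1.85 -1.36  2.22  1.61  0.37 -1.24]
1.4589066289622743 500 -40 40 [ 1.82  1.95 -1.37  2.3   1.58  0.5  -1.15]
1.4701337104723482 550 -110 40 [ 1.66  1.53 -1.18  2.13  0.21  0.19  0.04]
1.4778655938860326 750 -190 40 [ 1.34  1.54 -1.23  1.64  0.08  0.38  0.04]
1.503548279987053 700 -190 -60 [-1.08  1.65  1.29  1.97 -1.04  0.17 -2.33]
1.5157366986676841 750 -190 -60 [-1.01  1.64  1.3   1.85 -0.74  0.2  -2.6 ]
1.521818708359685 500 -110 40 [ 1.76  1.52 -1.16  2.2   0.2   0.22  0.09]
1.5231129529563163 750 -110 -60 [-1.13  1.64  1.31  1.82 -0.52  0.34 -2.85]
1.5608586574902437 700 -110 -60 [-1.2   1.66  1.3   1.94 -0.68  0.3  -2.73]
1.5763736812907438 550 -190 -80 [-1.22  1.71  1.3   2.08 -0.67  0.52 -2.85]
1.625988754799717 550 -190 40 [ 1.71  1.49 -1.17  1.99  0.05  0.38  0.19]
1.6418987538059349 650 -110 -60 [-1.28  1.69  1.3   2.05 -0.86  0.29 -2.58]
1.6492716901428186 700 -40 -60 [-1.29  1.66  1.31  1.88 -0.52  0.43 -2.91]
1.6584385608286571 500 -190 -80 [-1.3   1.75  1.3   2.19 -0.83  0.51 -2.73]
```

Run:
```python
from h import *
np.set_printoptions(precision=2,suppress=True)
q0=robot.observe()['joints'];print(q0)
for x,y in ((580,-190),(650,-150),(720,-150)):
 for psi in (0,-15,90,-90):
  for ph in (-45,-30,30,45,50,60):
    print(x,y,psi,ph,kin.ik(*T((x,y,40),psi,ph,5.3)))
```

```text
[ 0.36  0.67 -0.22  1.48  0.21  1.36 -1.43]
580 -190 0 -45 [ 0.26  1.07 -0.14  1.15  0.23  1.71 -1.49]
580 -190 0 -30 [ 0.31  0.91 -0.17  1.37  0.22  1.39 -1.5 ]
580 -190 0 30 [ 1.22  0.93 -1.11  2.14  1.76  0.54 -2.65]
580 -190 0 45 [ 1.45  1.35 -1.34  2.26  2.31  0.8  -2.78]
580 -190 0 50 [ 1.49  1.45 -1.34  2.3   2.47  0.83 -2.8 ]
580 -190 0 60 [ 1.6   1.72 -1.36  2.33  2.73  0.86 -2.7 ]
580 -190 -15 -45 [ 0.32  1.09 -0.12  1.12  0.08  1.72 -1.63]
580 -190 -15 -30 [ 0.35  0.92 -0.15  1.35  0.1   1.4  -1.65]
580 -190 -15 30 [0.08 0.53 0.22 2.22 3.8  0.17 0.87]
580 -190 -15 45 [ 0.27  0.6  -0.01  2.36  3.14  0.61  1.58]
580 -190 -15 50 [ 0.27  0.65 -0.01  2.39  3.14  0.78  1.58]
580 -190 -15 60 [ 0.48  0.8  -0.23  2.43  3.1   1.12  1.76]
580 -190 90 -45 [ 0.07  0.78 -0.25  1.88  1.17  1.09 -1.02]
580 -190 90 -30 [ 0.23  0.69 -0.32  1.88  1.    0.91 -0.79]
580 -190 90 30 [ 0.99  0.94 -0.75  1.6   0.13  0.99  0.33]
580 -190 90 45 [ 1.08  1.1  -0.82  1.49  0.03  1.15  0.45]
580 -190 90 50 [ 1.1   1.15 -0.84  1.45  0.    1.2   0.48]
580 -190 90 60 [ 1.13  1.27 -0.87  1.38 -0.05  1.31  0
[... 2409 characters left out ...]
 0.03  0.94 -0.29  1.49  1.1   1.24 -0.84]
720 -150 90 -30 [ 0.18  0.88 -0.37  1.5   0.95  1.09 -0.66]
720 -150 90 30 [ 0.77  1.07 -0.74  1.29  0.16  1.1   0.21]
720 -150 90 45 [ 0.85  1.21 -0.83  1.18  0.04  1.23  0.33]
720 -150 90 50 [ 0.87  1.26 -0.85  1.14  0.    1.28  0.36]
720 -150 90 60 [ 0.89  1.37 -0.9   1.06 -0.06  1.38  0.41]
720 -150 -90 -45 [ 0.48  1.04 -0.07  1.22 -0.66  1.33 -2.39]
720 -150 -90 -30 [ 0.39  0.93 -0.04  1.32 -0.5   1.14 -2.51]
720 -150 -90 30 [-0.7   1.16  1.1   1.57 -0.58  0.87 -2.76]
720 -150 -90 45 [-0.85  1.43  1.32  1.56 -0.66  0.93 -2.81]
720 -150 -90 50 [-0.87  1.47  1.32  1.55 -0.58  0.92 -2.9 ]
720 -150 -90 60 [ 0.18  1.16 -0.68  1.43  1.53  1.7   2.15]
```

Run:
```python
from h import *
np.set_printoptions(precision=2,suppress=True)
c=np.array((570,-40,160.))
for ph in (-50,-20,0,40,70):
    print(ph,kin.ik(*T(c,90,ph,5.3)),kin.ik(*T((570,-40,51),90,ph,5.3)))
robot.movep(*T(c,90,-20,5.3)); o=st("yawed"); print(o['joints'])
for ph in (0,40,70):
    print(ph,kin.ik(*T(c,90,ph,5.3)),kin.ik(*T((570,-40,51),90,ph,5.3)))
```

```text
-50 [-0.13  0.66 -0.36  1.8   0.98  1.42 -1.01] [-0.18  0.83 -0.3   1.81  1.04  1.3  -1.15]
-20 [ 0.21  0.5  -0.51  1.83  0.66  1.07 -0.64] [ 0.15  0.65 -0.43  1.89  0.79  0.91 -0.79]
0 [ 0.5   0.5  -0.63  1.82  0.36  0.94 -0.29] [ 0.45  0.65 -0.57  1.88  0.5   0.76 -0.4 ]
40 [ 0.95  0.78 -0.86  1.73 -0.14  1.02  0.3 ] [ 0.95  0.96 -0.85  1.75 -0.    0.87  0.29]
70 [ 1.1   1.12 -0.95  1.63 -0.32  1.2   0.51] [ 1.11  1.33 -0.96  1.59 -0.15  1.12  0.51]
yawed 7.26 tcp [570.  -42.6 154.9] F [-0.3 -0.1 -2.3] w 57.4
[ 0.21  0.5  -0.51  1.83  0.66  1.07 -0.64]
0 [ 0.5   0.5  -0.63  1.82  0.35  0.94 -0.29] [ 0.45  0.65 -0.58  1.88  0.5   0.76 -0.41]
40 [ 0.94  0.76 -0.83  1.73 -0.16  1.02  0.32] [ 0.95  0.96 -0.85  1.75  0.    0.87  0.29]
70 [ 1.06  1.08 -0.88  1.63 -0.39  1.22  0.56] [ 1.09  1.3  -0.92  1.59 -0.2   1.13  0.55]
```

Run:
```python
from h import *
c=np.array((570,-40,160.))
robot.movep(*T(c,90,30,5.3)); robot.movep(*T(c,90,70,5.3)); st("turned")
p,r=T((570,-40,62),90,70,5.3); robot.servo_line(p,feed=120); st("low")
snap("scene","d_s.png",(180,80,400,280),3)
ci,im=snap("wrist","d_w.png")
```

```text
turned 8.64 tcp [569.9 -33.1 157.8] F [ 0.3  1.  -2.2] w 57.9
low 9.61 tcp [570.4 -35.   61. ] F [ 0.3 -0.2 -1.9] w 58.2
```

View pics/d_s.png

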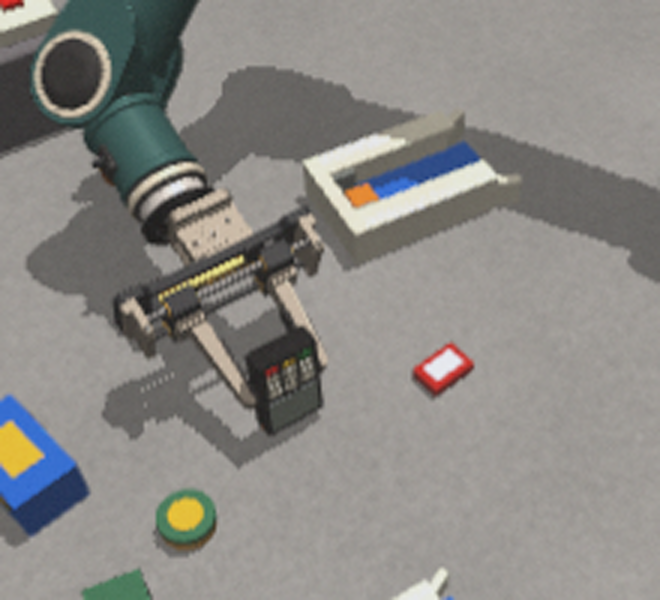

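View pics/d_w.png

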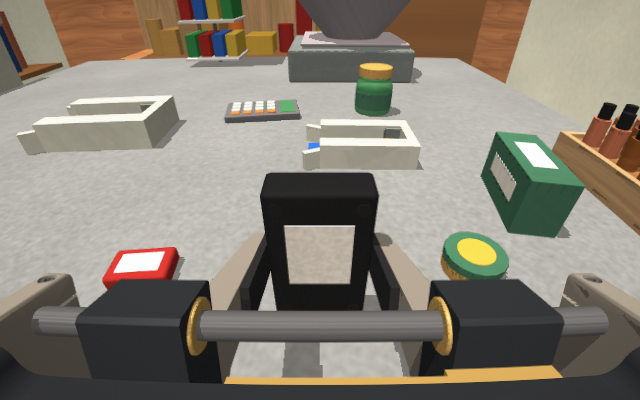

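Run:
```python
from h import *
p,r=T((570,-40,62),90,70,5.3)
o=robot.observe(); base=o['contact_force'][2]
p=p-[0,0,8.]; robot.servo_line(p,feed=60)
for i in range(14):
    o=robot.observe(); f=o['contact_force'][2]-base
    print(i,o['tcp_pos'][2].round(1),o['contact_force'].round(1))
    if f>2.5: break
    p=p-[0,0,0.7]; robot.servo_line(p,feed=25); robot.hold(0.05)
st("contact")
```

```text
0 51.8 [ 0.4 -0.2 -1.8]
1 51.6 [-0.8  0.1 -2.3]
2 50.8 [-0.3 -0.3 -1.9]
3 50.1 [ 0.6  0.8 -1.9]
4 49.4 [-0.8 -1.2 -2.6]
5 49.3 [-0.3 -1.9  2.2]
contact 11.49 tcp [570.  -35.   49.3] F [-0.3 -1.9  2.2] w 57.6
```

Run:
```python
from h import *
grip(0.72); robot.hold(0.2); o=st("rel")
snap("scene","e_s.png",(180,80,400,280),3)
grip(0.85)
p,r=T((570,-40,51),90,70,5.3,back=75); robot.servo_line(p,feed=150); st("back")
snap("wrist","e_w.png")
```

```text
rel 12.03 tcp [570.  -35.   48.7] F [-0.5 -0.1 -0.6] w 66.3
back 13.11 tcp [ 569.6 -104.6   74.8] F [-0.5 -0.1 -0.4] w 78.1
```

View pics/e_s.png

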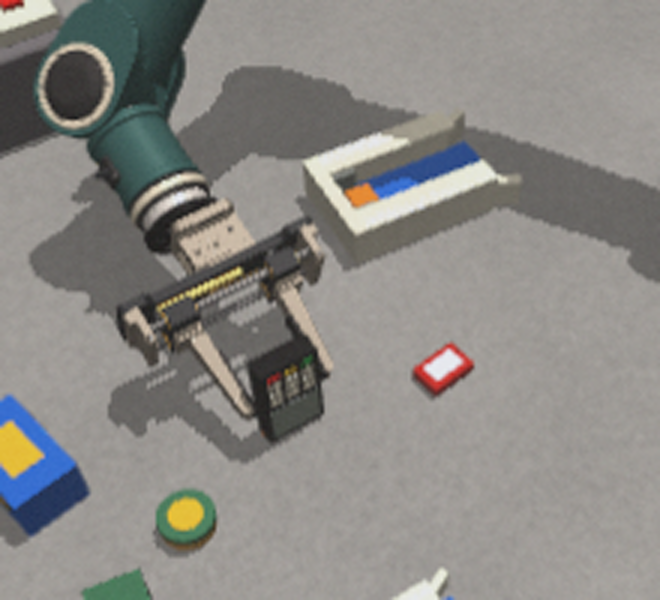

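View pics/e_w.png

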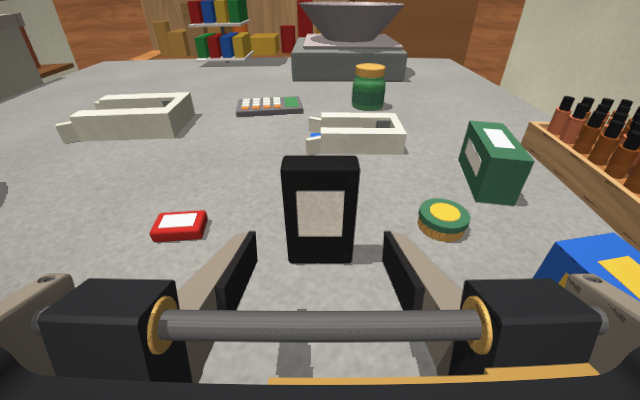

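Run:
```python
from h import *
np.set_printoptions(precision=1,suppress=True)
ci=viewer.camera_info("wrist")
for uv,z in (((286,263),0),((354,262),0),((283,160),100),((357,159),100)): print(uv,onz(ci,uv,z))
robot.movep(*T((570,-60,220),90,10,0)); 
o=st(); c=(570,-40,50)
print(kin.ik(*T(c,90,-50,2,back=90)),kin.ik(*T(c,90,-50,2)))
```

```text
(286, 263) [540.3 -48.7  -0. ]
(354, 262) [602.4 -47.3  -0. ]
(283, 160) [543.6 -38.7 100. ]
(357, 159) [598.8 -36.9 100. ]
 14.07 tcp [569.  -60.9 218.3] F [-0.3  0.1  0.3] w 78.3
[-0.3  0.8 -0.3  1.7  0.9  1.4 -1.1] [-0.3  0.8 -0.2  1.8  1.   1.2 -1.1]
```

Run:
```python
from h import *
c=(571,-37,50)
grip(1.0)
robot.movep(*T((570,50,190),90,-50,0)); st("hi")
ci,im=snap("wrist","f_w.png")
p,r=T(c,90,-50,2,back=80); robot.servo_line(p,feed=200); st("pre")
snap("wrist","f_w2.png")
```

```text
hi 15.5 tcp [570.2  48.5 190.2] F [-0.   0.4  0.1] w 91.8
pre 16.17 tcp [571.5  22.4 100.8] F [0.  0.4 0.4] w 92.1
```

View pics/f_w2.png

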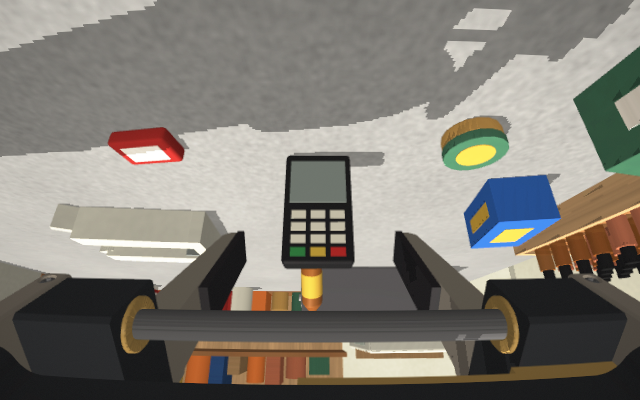

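Run:
```python
from h import *
np.set_printoptions(precision=1,suppress=True)
ci=viewer.camera_info("wrist")
for uv,z in (((290,156),0),((349,158),0),((282,261),100),((353,262),100)): print(uv,onz(ci,uv,z))
```

```text
(290, 156) [546.2 -31.8   0. ]
(349, 158) [601.  -35.5   0. ]
(282, 261) [544.7 -21.6 100. ]
(353, 262) [598.8 -25.7 100. ]
```

Run:
```python
from h import *
c=(571.5,-39,50)
p,r=T(c,90,-50,2); robot.servo_line(p,feed=80); st("in")
grip(0.0,30); st("grip")
p2=p+[0,0,4]; robot.servo_line(p2,feed=20); st("lift4")
snap("wrist","g_w.png"); snap("scene","g_s.png",(180,80,400,280),3)
```

```text
in 17.38 tcp [571.8 -39.8  48.9] F [-0.   0.5 -0.2] w 92.2
grip 17.99 tcp [571.2 -40.5  48.8] F [-1.5 -0.3  0.7] w 57.9
lift4 18.34 tcp [571.6 -40.4  52.6] F [-0.6  0.7 -2.3] w 57.5
```

View pics/g_s.png

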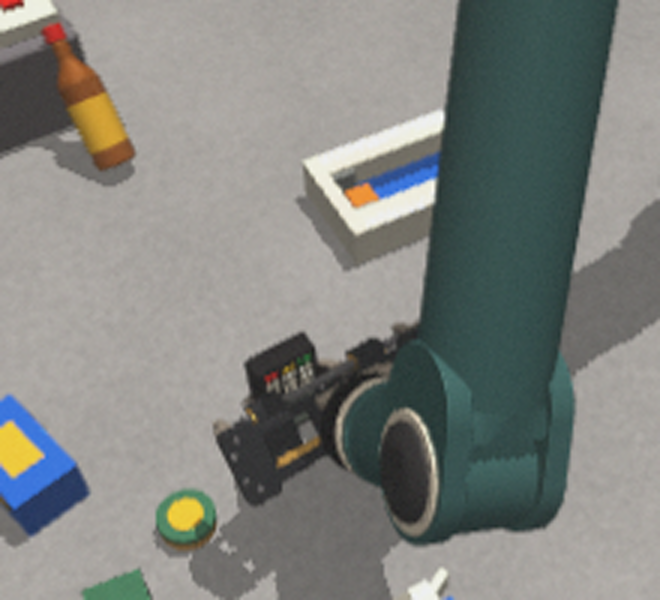

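View pics/g_w.png

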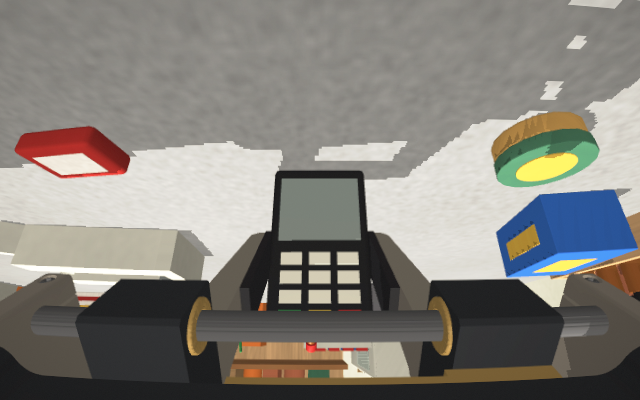

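Run:
```python
from h import *
p,r=T((571.5,-39,170),90,-50,2); robot.servo_line(p,feed=200)
for ph in (-10,40):
    robot.movep(*T((550,0 if ph<40 else 20,160),90,ph,2))
st("turned")
p,r=T((550,20,30),90,40,2); robot.servo_line(p,feed=150); st("low")
snap("scene","h_s.png",(180,80,400,280),3); snap("wrist","h_w.png")
```

```text
turned 20.56 tcp [548.8  23.8 157.5] F [ 0.1 -0.2 -2.3] w 57.9
low 21.57 tcp [550.6  21.5  29.3] F [-0.4  0.3 -2. ] w 57.6
```

View pics/h_s.png

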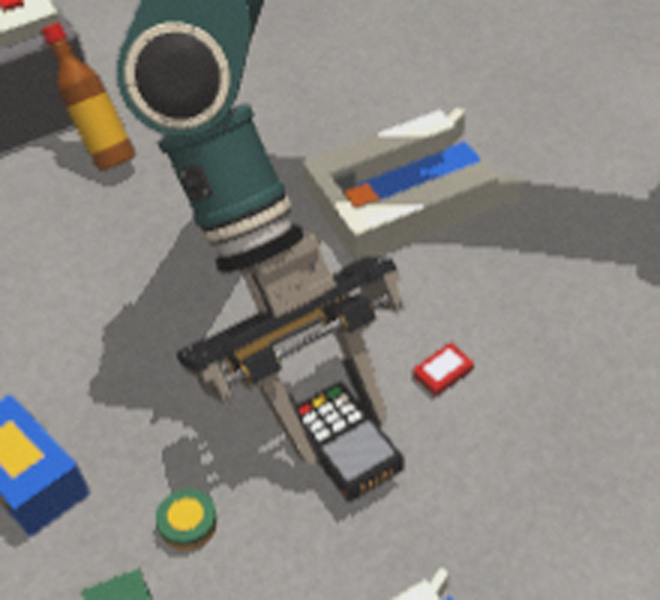

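View pics/h_w.png

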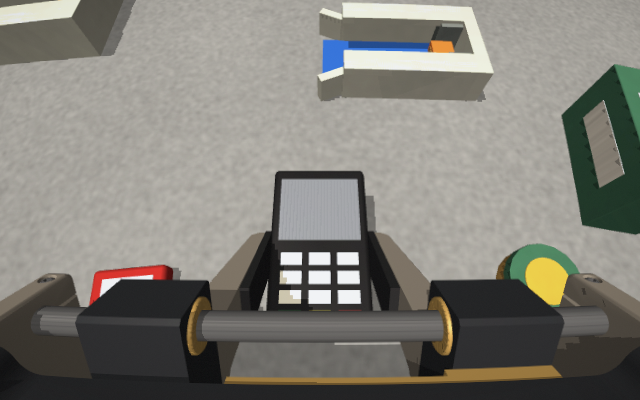

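Run:
```python
from h import *
p,r=T((550,20,30),90,40,2)
base=robot.observe()['contact_force'][2]
p=p-[0,0,13.]; robot.servo_line(p,feed=60)
for i in range(10):
    o=robot.observe(); f=o['contact_force'][2]-base
    print(i,o['tcp_pos'][2].round(1),o['contact_force'].round(1))
    if f>2.5 or o['tcp_pos'][2]<9: break
    p=p-[0,0,0.8]; robot.servo_line(p,feed=25); robot.hold(0.05)
snap("scene","i_s.png",(250,160,360,260),5)
```

```text
0 15.0 [ 0.8 -0.8 -2. ]
1 14.8 [-0.6 -0.8 -2.4]
2 13.9 [-0.3  0.7 -2.3]
3 13.0 [ 0.3  0.1 -2.3]
4 12.2 [ 0.5  0.5 -1.6]
5 11.7 [ 0.2 -1.9  0.5]
6 11.7 [-2.6 -3.5  6.7]
```

View pics/i_s.png

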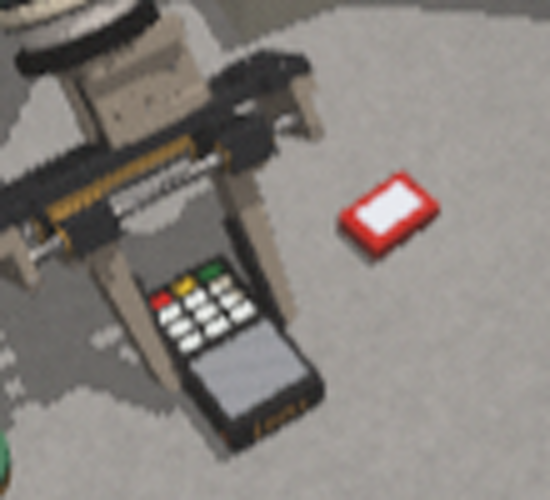

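Run:
```python
from h import *
np.set_printoptions(precision=1,suppress=True)
grip(0.72); robot.hold(0.15); st("rel"); grip(0.9)
o=robot.observe(); R=Rn.from_rotvec(o['tcp_rot']).as_matrix()
robot.servo_line(o['tcp_pos']-70*R[:,0],feed=150)
robot.movep(*T((540,110,210),0,0,0)); o=st("look"); print(o['joints'])
ci,im=snap("wrist","j_w.png")
for n in ["reader","reader_contacts","dock","dock_lips","dock_stop"]:
    print(n,[(world(ci,d["at"]),round(d["confidence"],2)) for d in viewer.pinpoint(n,"wrist")])
```

```text
rel 24.38 tcp [550.   21.4  10.6] F [-0.2  0.8 -0.4] w 66.3
look 27.38 tcp [539.7 109.7 209.3] F [ 0.5 -1.   0.2] w 82.7
[-0.1  0.3 -0.2  1.8  0.1  1.  -1.9]
reader [(array([553.1,  24. ,  21.5]), 0.55)]
reader_contacts [(array([554.3,  68.6,  10.3]), 0.8), (array([467. , 373.4,   7.7]), 0.24)]
dock [(array([553.1, 216. ,   0.7]), 0.77)]
dock_lips [(array([574.2, 214.4,  27.4]), 0.55)]
dock_stop [(array([278.6, 284.6,  15.8]), 0.89), (array([667.5, 210.1,  10.9]), 0.64)]
```

View pics/j_w.png

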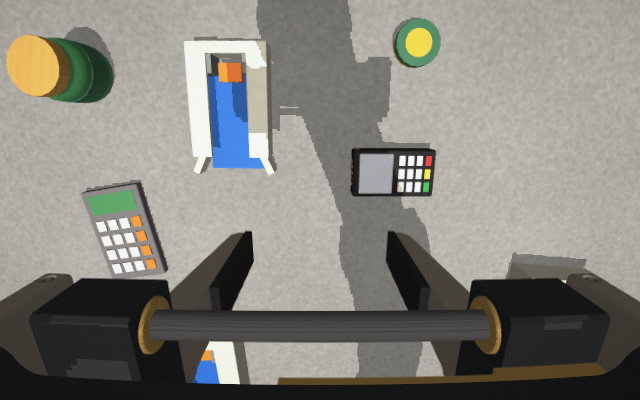

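Run:
```python
from h import *
a=cv2.imread("pics/j_w.png"); 
cv2.imwrite("pics/j_d.png",cv2.resize(a[30:180,170:290],None,fx=4,fy=4,interpolation=cv2.INTER_CUBIC))
cv2.imwrite("pics/j_r.png",cv2.resize(a[135:210,335:450],None,fx=6,fy=6,interpolation=cv2.INTER_CUBIC))
```

```text
(no output)
```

View pics/j_d.png

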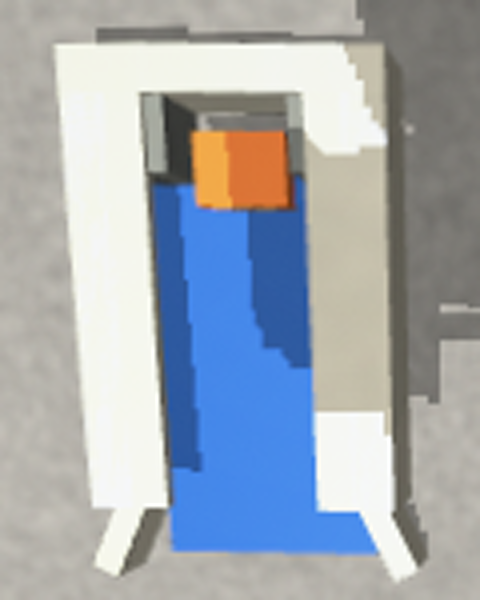

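View pics/j_r.png

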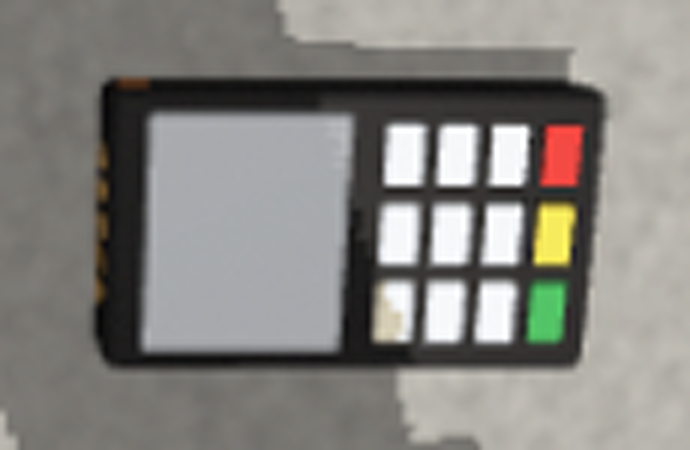

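Run:
```python
from h import *
np.set_printoptions(precision=1,suppress=True)
ci=viewer.camera_info("wrist")
D=np.array([onz(ci,(u/4+170,v/4+30),33) for u,v in [(55,44),(384,44),(92,506),(392,511),(168,507),(318,510),(141,92),(302,92)]]);print(D)
print("w",np.linalg.norm(D[0]-D[1]),np.linalg.norm(D[2]-D[3]),"len",np.linalg.norm(D[0]-D[2]),np.linalg.norm(D[1]-D[3]),"lipgap",np.linalg.norm(D[4]-D[5]))
for i,j in((2,0),(3,1),(4,6),(5,7)): d=D[j]-D[i];print(np.degrees(np.arctan2(d[1],d[0])))
f=(D[2]+D[3])/2;b=(D[0]+D[1])/2;print("front mid",f,"lipmid",(D[4]+D[5])/2,"back",b)
r=np.array([onz(ci,(u/6+335,v/6+135),24) for u,v in [(108,97),(604,97),(580,362),(108,362)]]);print(r,r.mean(0))
print(np.linalg.norm(r-np.roll(r,-1,0),axis=1))
for i,j in((1,0),(2,3)): d=r[j]-r[i];print(np.degrees(np.arctan2(d[1],d[0])))
```

```text
[[698.  255.2  33. ]
 [696.4 166.8  33. ]
 [574.1 257.5  33. ]
 [572.2 169.8  33. ]
 [573.7 235.1  33. ]
 [572.6 191.3  33. ]
 [685.4 232.8  33. ]
 [684.7 189.3  33. ]]
w 88.42980809757097 87.79485066392166 len 123.86410447540285 124.16769790599484 lipgap 43.85725890476961
-1.068554228720803
-1.3617023089803546
-1.1535153510458127
-1.0109261820798803
front mid [573.2 213.6  33. ] lipmid [573.1 213.2  33. ] back [697.2 211.   33. ]
[[578.7  70.7  24. ]
 [579.1 -27.7  24. ]
 [524.9 -28.3  24. ]
 [524.9  69.1  24. ]] [551.9  20.9  24. ]
[98.4 54.2 97.4 53.9]
90.23142794209055
90.01750354275663
```

Run:
```python
from h import *
np.set_printoptions(precision=2,suppress=True)
g=(551.5,21,4.5)
robot.movep(*T((551.5,21,70),90,0,0)); st("above")
robot.servo_line(T(g,90,0,0)[0],feed=100); st("down")
grip(0.0,25); st("grip")
robot.servo_line(np.array([551.5,21,60]),feed=120); st("up")
yaw=-1.15; u=np.array([np.cos(np.radians(yaw)),np.sin(np.radians(yaw)),0]); O=np.array([553.2,214,0])
t=O-72*u+[0,0,60]; print(t,kin.ik(*T(t,yaw,0,0)))
robot.movep(*T(t,yaw,0,0)); o=st("front"); print(o['joints'])
snap("wrist","k_w.png"); snap("top","k_t.png",(120,80,420,280),2.5)
```

```text
above 29.05 tcp [551.8  21.3  70.3] F [-0.5  0.4 -0.3] w 82.9
down 29.86 tcp [551.9  21.2   4.8] F [-0.2 -0.2 -0.5] w 83.2
grip 30.35 tcp [551.2  20.9   4.9] F [-2.2  0.4  4.9] w 57.9
up 30.97 tcp [551.2  20.8  59.6] F [ 0.  -0.2 -3.2] w 57.6
[481.21 215.45  60.  ] [-0.49  0.48  0.01  2.01 -0.01  0.65 -2.07]
front 32.48 tcp [481.2 214.9  59.6] F [-0.4 -0.5 -2.9] w 57.6
[-0.49  0.48  0.01  2.01 -0.01  0.65 -2.07]
```

View pics/k_w.png

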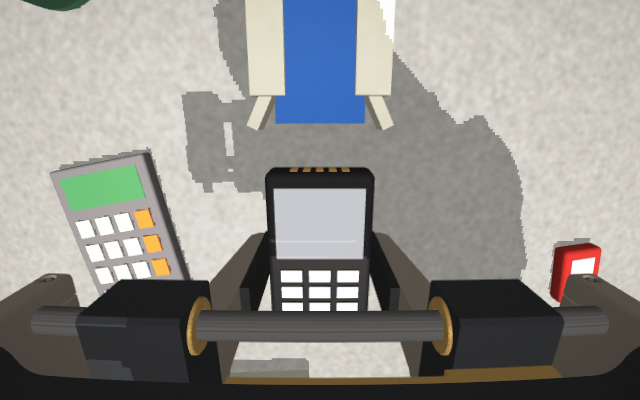

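View pics/k_t.png

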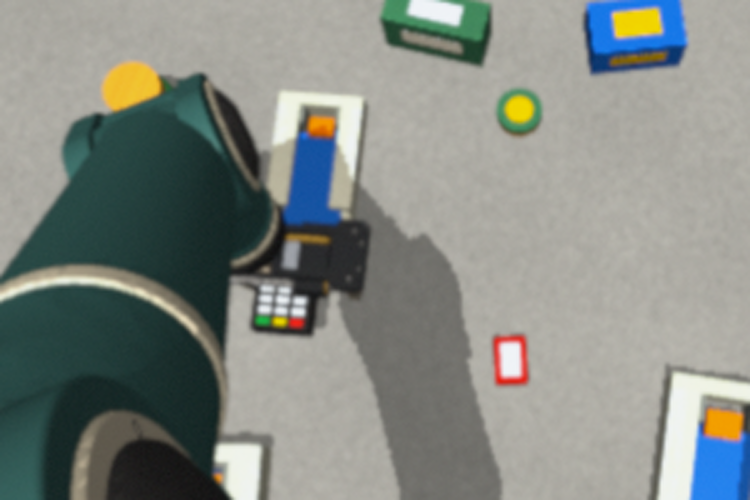

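Run:
```python
from h import *
np.set_printoptions(precision=2,suppress=True)
ci=viewer.camera_info("wrist")
print("calc edge",onz(ci,(187,278),12),onz(ci,(150,155),12))
m=(onz(ci,(258,127),24)+onz(ci,(381,127),24))/2; print("mouth mid",m)
p=robot.observe()['tcp_pos'].copy(); p[:2]=[481.21,215.2]; base=robot.observe()['contact_force'][2]
p[2]=7; robot.servo_line(p,feed=100)
for i in range(8):
    o=robot.observe(); print(i,o['tcp_pos'].round(1),o['contact_force'].round(1))
    if o['contact_force'][2]-base>2.5: break
    p=p-[0,0,0.6]; robot.servo_line(p,feed=25); robot.hold(0.05)
print(p)
```

```text
calc edge [434.22 325.75  12.  ] [535.82 339.03  12.  ]
mouth mid [552.97 213.83  24.  ]
0 [481.5 215.2   7.1] [ 0.4 -0.2 -2.8]
1 [481.5 215.4   6.8] [-1.  -0.1 -2.3]
2 [481.2 215.2   5.8] [ 0.6  0.8 -1.7]
3 [481.2 215.2   5.2] [ 0.5 -0.3 -2.6]
4 [481.3 215.3   4.8] [-1.3 -0.2  2.5]
[481.21 215.2    4.6 ]
```

Run:
```python
from h import *
yaw=-1.15; u=np.array([np.cos(np.radians(yaw)),np.sin(np.radians(yaw)),0]); O=np.array([553.1,213.9,0])
for s in (-60,-45,-35,-28,-21,-15):
    robot.servo_line(O+s*u+[0,0,4.8],feed=40); o=st(str(s))
    if np.linalg.norm(o['contact_force'][:2])>6: print("stop");break
snap("wrist","l_w.png")
```

```text
-60 34.92 tcp [494.  215.2   4.9] F [ 0.5  0.  -0.4] w 57.6
-45 35.44 tcp [508.3 214.9   4.8] F [-0.2  0.6  0.8] w 57.9
-35 35.84 tcp [518.3 214.6   4.8] F [0.  0.  1.8] w 58.2
-28 36.17 tcp [524.9 214.5   4.8] F [-2.4 -0.   3.4] w 57.9
-21 36.49 tcp [532.1 214.4   4.8] F [-2.3  1.7  3.2] w 57.8
-15 36.79 tcp [538.  214.3   4.8] F [-3.6  0.3  4.4] w 57.6
```

View pics/l_w.png

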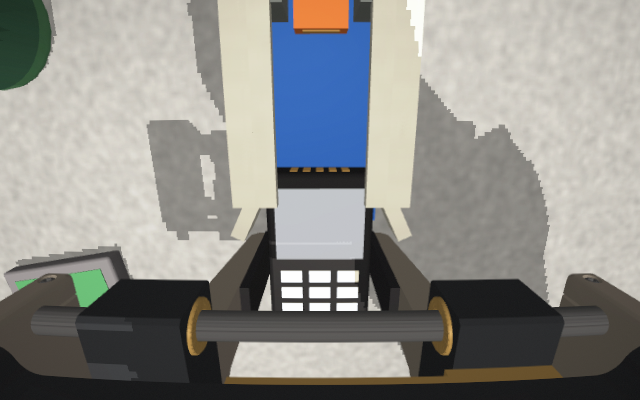

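Run:
```python
from h import *
yaw=-1.15; u=np.array([np.cos(np.radians(yaw)),np.sin(np.radians(yaw)),0]); O=np.array([553.1,213.9,0])
grip(0.72); robot.hold(0.1); st("rel")
robot.servo_line(O-15*u+[0,0,60],feed=150)
robot.servo_line(O-90*u+[0,0,60],feed=200); grip(0.0,20)
snap("wrist","m_w.png"); st("behind")
robot.servo_line(O-90*u+[0,0,7],feed=100); st("low")
for s in (-80,-76):
    robot.servo_line(O+s*u+[0,0,7],feed=40); st(str(s))
```

```text
rel 37.27 tcp [538.3 214.1   4.7] F [ 0.1 -0.4 -0.1] w 66.1
behind 39.39 tcp [463.1 215.7  60. ] F [-0.3  0.2 -0.5] w 0.2
low 40.08 tcp [463.3 215.8   7.1] F [ 0.4 -0.3  0.5] w 0.3
-80 40.48 tcp [473.6 215.5   7.3] F [ 0.6 -0.4  0.5] w 0.4
-76 40.73 tcp [477.3 215.4   7. ] F [ 0.4  0.4 -0.8] w 0.3
```

View pics/m_w.png

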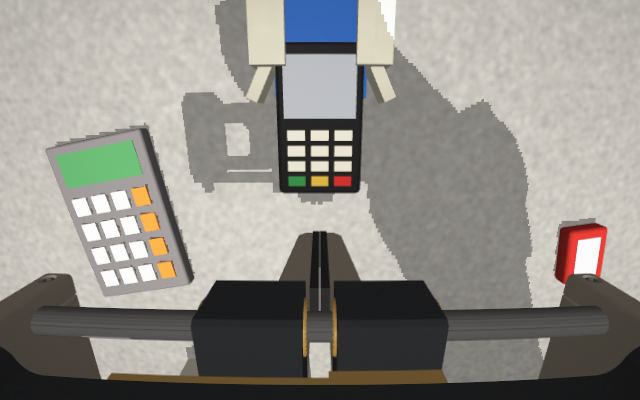

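Run:
```python
from h import *
yaw=-1.15; u=np.array([np.cos(np.radians(yaw)),np.sin(np.radians(yaw)),0]); O=np.array([553.1,213.9,0])
for s in (-68,-58,-46,-34,-22,-14,-10):
    robot.servo_line(O+s*u+[0,0,7],feed=40); o=st(str(s))
    if np.linalg.norm(o['contact_force'])>8: print("stop");break
snap("wrist","n_w.png")
```

```text
-68 41.08 tcp [485.8 215.2   7. ] F [ 0.1 -0.6  0.1] w 0.6
-58 41.48 tcp [496.  215.    7.1] F [ 0.6  0.1 -1.1] w 0.5
-46 41.92 tcp [507.9 214.7   7. ] F [-0.1  0.2  0.5] w 0.5
-34 42.38 tcp [519.8 214.5   7. ] F [-0.3 -0.3 -1.6] w 0.4
-22 42.83 tcp [531.9 214.3   7. ] F [0.1 0.1 0.3] w 0.5
-14 43.17 tcp [539.8 214.1   7.1] F [1.1 0.2 0.4] w 0.7
-10 43.42 tcp [543.6 214.1   7. ] F [ 0.3 -0.4 -0.1] w 0.7
```

View pics/n_w.png

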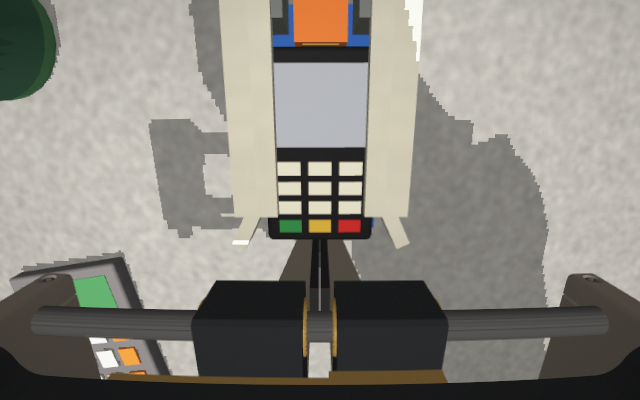

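Run:
```python
from h import *
yaw=-1.15; u=np.array([np.cos(np.radians(yaw)),np.sin(np.radians(yaw)),0]); O=np.array([553.1,213.9,0])
s=-10
while s<8:
    s+=1; robot.servo_line(O+s*u+[0,0,7],feed=15); robot.hold(0.1)
    o=robot.observe(); f=o['contact_force']
    print(s,round((o['tcp_pos']-O)@u,1),f.round(1),round(o['t'],2))
    if np.linalg.norm(f)>14: break
```

```text
-9 -9.4 [-2.1  1.1  1.4] 43.83
-8 -8.0 [-2.5  1.1  0.5] 44.17
-7 -7.1 [-3.5  0.8  1.6] 44.52
-6 -7.1 [-4.7  0.2  3.3] 44.88
-5 -7.1 [-7.6  0.7  6.7] 45.23
-4 -6.7 [-9.8 -0.4  8.2] 45.58
-3 -5.7 [-10.1  -0.4   7.2] 45.92
-2 -4.5 [-8.7 -0.3  6.5] 46.27
-1 -3.5 [-8.9  0.5  6.7] 46.62
0 -2.5 [-9.5 -0.2  6. ] 46.98
1 -1.5 [-8.8  0.5  6.4] 47.33
2 -0.5 [-9.1 -0.1  7.2] 47.67
3 0.4 [-9.  -0.1  6.6] 48.02
4 0.4 [-10.2  -0.1   9.7] 48.38
```

Run:
```python
from h import *
yaw=-1.15; u=np.array([np.cos(np.radians(yaw)),np.sin(np.radians(yaw)),0]); O=np.array([553.1,213.9,0])
for s in (5,6,7,8,9):
    robot.servo_line(O+s*u+[0,0,7],feed=15); robot.hold(0.1)
    o=robot.observe(); f=o['contact_force']
    print(s,round((o['tcp_pos']-O)@u,2),o['tcp_pos'].round(1),f.round(1),round(o['t'],2))
    if abs(f[0])>16: break
snap("wrist","o_w.png")
```

```text
5 0.45 [553.6 214.    6.9] [-13.7   0.6  11.7] 48.73
6 0.44 [553.5 214.    6.8] [-16.   -1.3  15.2] 49.08
```

View pics/o_w.png

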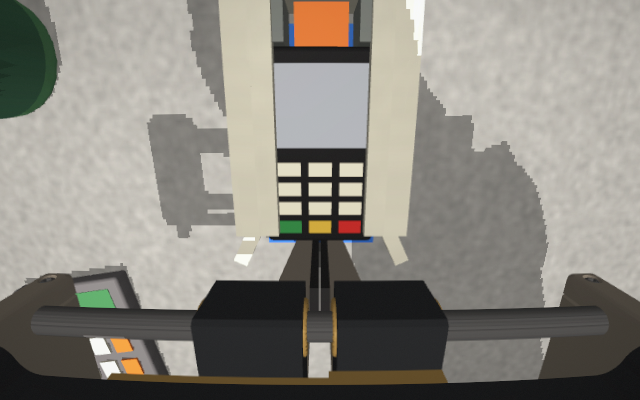

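Run:
```python
from h import *
yaw=-1.15; u=np.array([np.cos(np.radians(yaw)),np.sin(np.radians(yaw)),0]); O=np.array([553.1,213.9,0])
robot.servo_line(O-25*u+[0,0,7],feed=50); st("off")
robot.servo_line(O-25*u+[0,0,160],feed=200)
robot.movep(*T(O+70*u+[0,0,150],yaw,0,0)); st("over")
snap("wrist","p_w.png",(220,50,420,350),2); snap("scene","p_s.png",(250,240,400,360),5)
```

```text
off 49.89 tcp [528.6 214.4   7.1] F [ 0.  -0.8 -0.1] w 0.2
over 51.27 tcp [622.4 211.7 147.3] F [-0.7  0.3 -0.7] w -0.0
```

View pics/p_w.png

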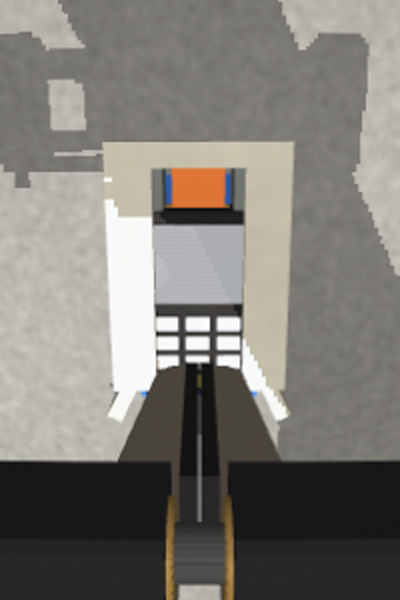

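Run:
```python
from h import *
np.set_printoptions(precision=1,suppress=True)
yaw=-1.15; a=np.radians(yaw);u=np.array([np.cos(a),np.sin(a),0]);v=np.array([-u[1],u[0],0]); O=np.array([553.1,213.9,0])
ci,im=snap("wrist","q_w.png",(285,120,355,180),10)
for nm,x,y,z in (("home contact top",112,0,24),("home contact bottom",112,0,0),("lip front",20,20,33),("dock back top",144,0,33),("plug front flush top",112,0,18),("plug front 8 out",104,0,18)):
    uv=proj(ci,O+x*u+y*v+[0,0,z])[0]; print(nm,uv,"crop",(uv-[285,120])*10)
```

```text
home contact top [320.2 152.8] crop [352.  328.5]
home contact bottom [320.1 150.1] crop [351.4 301.3]
lip front [300.7 243.5] crop [ 157.  1234.9]
dock back top [320.3 119.2] crop [352.8  -8. ]
plug front flush top [320.2 152.1] crop [351.9 321.3]
plug front 8 out [320.2 160.1] crop [351.7 401.3]
```

View pics/q_w.png

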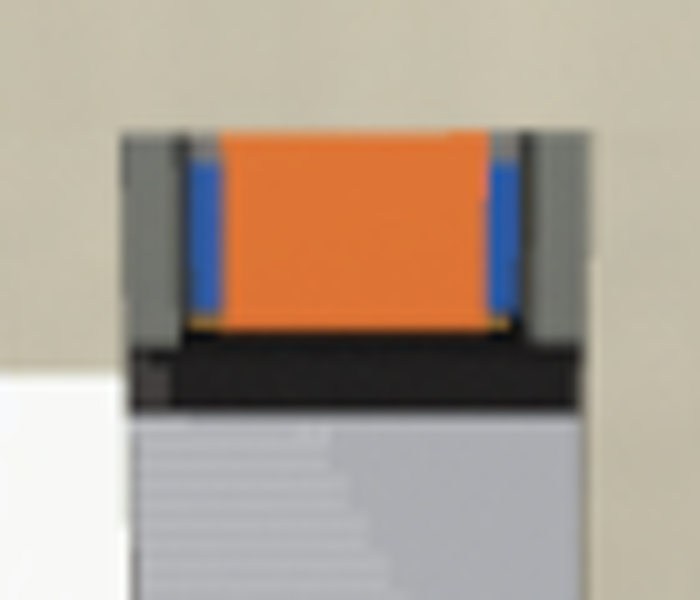

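View pics/p_s.png

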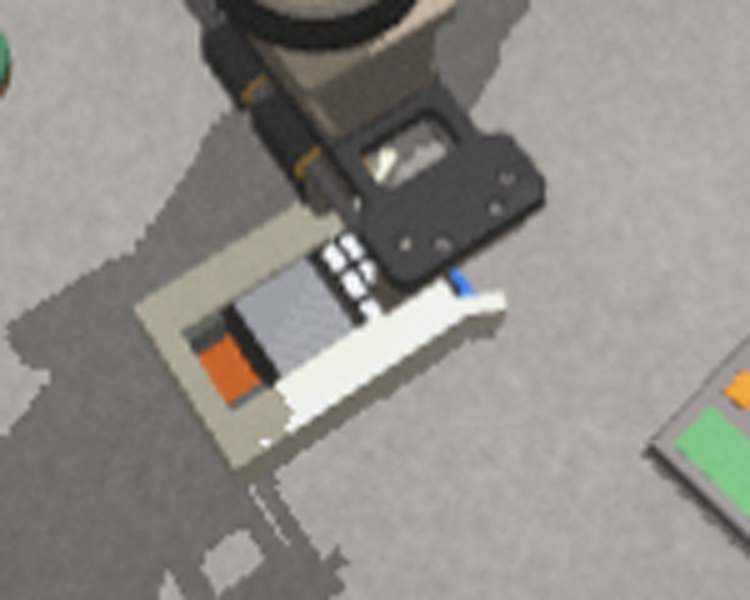

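Run:
```python
from h import *
snap("top","r_t.png",(120,60,520,360),2)
st("end"); robot.job_done()
```

```text
end 51.48 tcp [621.9 213.  149.7] F [-0.2  0.8  0.4] w 0.2
the job is handed in; nothing more can be done
```

View pics/r_t.png

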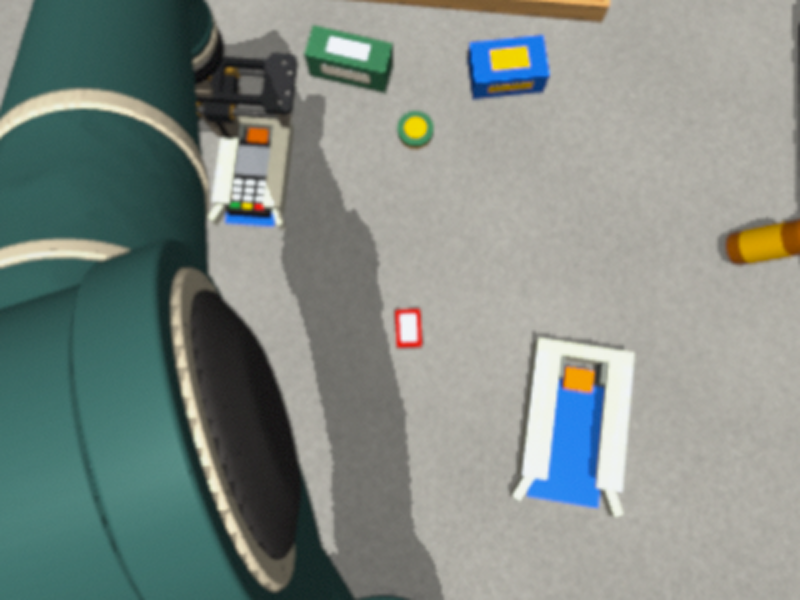

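The reader is screen-up in the correct dock, fully home against the shoulders. I handed the job in at 51.5 s with the gripper shut and well clear above it.

- **Choosing the dock:** I measured all three docks. Only the one with its mouth near (553, 214) mm has the given size: 88 mm over the rails and 124 mm rail length. The other two are about 120 mm wide.
- **Turning it over:** I gripped the reader by its sides and stood it on its contact end. I re-gripped it from the other side and laid it flat, screen up. It never slipped or toppled.
- **Docking:** I slid it under the lips while still holding it, then pushed its other end slowly with the shut fingers.
    - **Plug:** it yielded at about 9–10 N. I measured about 7.5 mm of travel against the nominal 8 mm.
    - **Stop:** the push then hit a hard stop. The force along the push rose to 16 N with no further movement.

**Last checks:**
- The close wrist view showed the contact end meeting both grey shoulders with no visible gap.
- That edge appeared about 1 mm short of the predicted place, which is within the calibration error.
- In the last top view the mint tin, balm tin, tea box, incense box and sauce bottle looked unmoved. The arm hid the jar and the calculator there. The wrist pictures during docking showed nothing touching either of them.

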